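# Shift the gearbox selector from neutral into its drive notch

### The arm

A 6-joint arm with a two-finger parallel gripper is mounted at the origin on a cart in front of the work surface, level with it; the furniture and walls round the work are solid. World frame = base frame: x ahead of the robot, y to its left, z up, the work surface at z = 0. Lengths are in m, angles in degrees, forces in N, time in s.
With the tool pointing down it reaches from about 0.375 to 0.9 m from the base axis. Payload 3.1 kg.
Tool frame: the origin (TCP) lies on the centre line of the jaws, within the pads' length; the fingertips stand 17 mm ahead of it and the grasp point (between the pads) lies 2 mm behind it; z points along the fingers, y is the line along which they close (so a half turn about z gives the same grasp; the last joint's range is limited). The gripper opens to 87 mm and grips with 3 to 60 N. Pads are 19 mm wide; open, the fingers measure 117 mm over their backs; the gripper's body (75 mm by 190 mm) begins 51 mm behind the grasp point.
Start: joints at [54.345, 30.224, 82.088, -0, 67.689, -10.227], TCP at [0.268, 0.564, 0.205] pointing down, gripper open.
Joint ranges: [-176.69, 176.69], [-43.24, 126.21], [12.49, 139.97], [-82, 262], [0, 151.66], [-163.58, 163.58]. Speed limits (degrees/s): [159.86, 159.86, 180, 180, 180, 180].

### API

Orientations are given as a 3x3 rotation matrix whose columns are the frame's x, y, z axes.
In Python, from rig import bot, imaging, finder gives the robot as it stands. The module is installed in compiled form; this text tells all that it offers.
- The arm moves only by the tool play_rows, never from a script. Its argument "motion" is a list that holds one entry, the list of rows, each a list of 6 numbers: the shift along the tool's x, y, z in m, then the turn, a rotation vector about the tool's x, y, z in degrees. In form: [[[dx, dy, dz, wx, wy, wz], ...]]. A call has 1 to 8 rows; each row is the pose to reach, as a shift and turn from the pose commanded when the call began, along the tool's axes at that moment; what a row does not reach only later rows make up. A row lasts 1/12 s, in which the tool goes at most 41.7 mm and 7.16 degrees, less where a joint would pass 70% of its speed; a pose out of reach is approached as far as the arm can. A call with a gripper value outside its range is refused whole. "fingers" is the finger opening in m, from 0 to 0.087, set as the call begins (left out, the last holds). The fingers move at their own pace and stop on an object; the grip force is fixed at half the most. Time passes only in rows, so rows that repeat a pose let the fingers close. It gives the time, the measured TCP pose, the force, the opening and the grip force at its end, in the units of the state.
- bot.read_state(): the state, without advancing time (a new reading comes with each control period).
- imaging.capture(name): name is "scene" or "top" or "wrist"; returns a dict with "frame" (384x512x3 uint8, red, green, blue), "camera_matrix" (3x3 intrinsics, pixels), "R" (3x3) and "t" (3): a world point X has camera coordinates R X + t. Camera axes: x right, y down, z forward; pixel columns grow to the right and rows downward; lengths in m; the calibration is good to about 2 mm. A picture is of the moment at which its call begins. There is no depth.
- bot.hand_in(): hands the job in; it is judged then, once.
Trained networks look in the newest picture that a camera, given by its name, has taken for a name from the list of things; names that differ only in an ending like _2 or _b are one class to them, and where a whole thing is asked for, a point or a joint stands for the part that bears it (a point fixed in the world has none). Each returns a list of dicts, best first, with "confidence" (0 to 1); they miss things now and then, are a little off and sometimes report something else, mostly with a low value. They report only what shows in the picture. A call takes as long as a camera call.
- finder.recognise(camera, name): "at" ([x, y, z] in m, in world coordinates, good to about 4 mm: the middle of the surface that is visible of it).
- finder.outline_of(camera, name): "pixels" (384x512 bool, what is visible of it).
The state is a dict: "time_s": time; "joint_positions": joint angles; "qvel": joint speeds; "tau": joint torques, N m; "position": TCP position; "tcp_rot": TCP orientation; "force": force on the tool from outside, world axes, zero at the start; "moment": the same for the moment, N m; "opening": opening from 0.0 (shut) to 1.0 (fully open); "grasp_force": force on a finger pad.
Only numpy, scipy, OpenCV 4.12 (cv2) and the standard library are available. Lean on these libraries where they do the work, as an engineer would, in place of code of your own. Each camera call takes 0.05 s, during which the arm holds its last target. There are 200 camera calls.

### The job

Shift the small grey gearbox on the tool cart from neutral into drive: pull the black selector knob straight up against its spring until its pin is clear of the notch it stands in, turn it clockwise (seen from above) and let the spring drop the pin fully home in the next notch. The quadrant that holds that notch is set a little differently on every gearbox, so feel for the notch, and do not force the pin sideways, against the stop or down onto the plate. Let go of the knob when it has seated, and leave the other things on the cart where they lie.

Things in the scene. Friction and masses are not known exactly. Their poses are not given: they have to be found in the camera images.
- gearbox: Small grey cast gearbox, 120 x 138 x 95 mm, fixed to the cart top, round steel top 116 mm across. Origin: centre of its underside; z up; -x is its front, with a short shaft stub; the knob's axis is its z axis.
- plate (a point): Point on the knob's axis at the gearbox's round top. Round it lies a notched steel plate 8 mm high, 37 to 53 mm from the axis, with two notches. Between them it is flat (one step of 0.4 mm down, half way). Posts 26 mm high stop the pin: 30 degrees short of the neutral notch and 28 degrees past the drive notch.
- neutral_notch (a point): Floor of the neutral notch, 45 mm from the axis towards the gearbox's front. The drive notch is on the same circle, clockwise of this one seen from above, in an adjustable quadrant: anywhere from 48 to 72 degrees away, and not tracked. Notches are 11 mm wide and 8 mm deep.
- spindle (a joint): Turn of the knob in rad, 0 in the middle of the neutral notch, growing clockwise seen from above; the drive notch is at 0.84 to 1.26. Play in a notch is +-0.03. Light friction.
- knob (a joint): Lift of the knob in m along its axis: about 0 (down to -0.0015) with the pin fully home in a notch, about 0.007 with the pin resting on the plate, at most 0.016. A spring pushes it down (about 7 N at 0, 10 N at the top, weight included), damped: free of the fingers, it drops within 0.3 s. To leave a notch it must be lifted about 0.009 or more.
- knob_grip (a point): Point on the knob's axis, 12 mm below the top of its grip, 50 mm above point plate when the pin is home; rises and turns with the knob. The grip is an upright black bar 56 mm long (along this x axis), 14 mm thick, 39 mm high; pinch it across its thickness from above, keeping the fingertips off the round hub 25 mm below this point. Under it the pin's arm runs along -x.
- pin: Steel selector pin, 8 mm across with a round lower end, under the end of the knob's arm, 45 mm from the knob's axis. Its origin is its lowest point.
- wrench_1: Small combination wrench, 162 x 30 x 7 mm, lying on the cart. Leave alone.
- spark_plug_0: Spark plug, 78 mm long, lying in front of the gearbox. Leave alone.
- hex_key: Black hex key, 95 x 35 x 6 mm, lying to the right of the gearbox. Leave alone.

How it is judged:
By the outcome, as a careful person would: the job done as asked, in the order asked, and still so for the second after the job is handed in, with the robot touching nothing.
It also fails if it takes over 67 s, if anything falls off the work surface, if the arm or the gripper's body presses on something with over 40 N, if the wrist force passes 120 N, or if a joint passes its speed limit or range.

## Working session

There is one attempt and no reset: what is moved stays moved. The work goes in short steps, Python scripts to look and compute and a tool call to move; the robot and the scene stay as the last step left them, time stands still between calls to the robot, and variables do not carry over. Pictures are saved under pics/ and viewed, at most 10 in all, crops included, and the job is handed in when it is done.

Besides the shell and the picture viewer there is one more tool, called after "Call:" as a command line: name --argument value ..., lists and objects as JSON in quotes. play_rows: Moves the arm, as the interface text tells. Its arguments: {"type":"object","properties":{"motion":{"type":"array"},"fingers":{"type":"number"}},"required":["motion"]}

```bash
mkdir -p pics
python3 - <<'E'
from rig import bot, imaging, finder
import cv2,numpy as np
s=bot.read_state();print(s)
ims=[]
for c in("scene","top"):
    d=imaging.capture(c);ims.append(d["frame"])
    for n in("gearbox","knob_grip","pin","knob"):
        for r in finder.recognise(c,n)[:2]:print(c,n,r)
    print(d["camera_matrix"],d["R"],d["t"])
    cv2.imwrite(f"pics/{c}0.png",cv2.cvtColor(d["frame"],cv2.COLOR_RGB2BGR))
    np.savez(f"{c}.npz",**d)
E
```

```text
{'time_s': 0.0, 'joint_positions': array([ 5.43452637e+01,  3.02787654e+01,  8.21563821e+01, -1.51932260e-03,
        6.76887623e+01, -1.02290208e+01]), 'qvel': array([ 0.01260185, -0.05185445, -0.03959922,  0.00100192, -0.00282003,
       -0.02756859]), 'tau': array([-8.51471623e-05, -4.40047038e+01, -1.76593870e+01,  6.33276463e-02,
        5.84641483e-02, -1.87565424e-04]), 'position': array([0.26787951, 0.56382968, 0.20387385]), 'tcp_rot': array([[-9.03146797e-01,  4.29330087e-01, -1.24066391e-03],
       [ 4.29331729e-01,  9.03145131e-01, -1.77153414e-03],
       [ 3.59926665e-04, -2.13261177e-03, -9.99997661e-01]]), 'force': array([ 0.46148047, -0.16193026,  0.15184815]), 'moment': array([-2.46811122e-02, -1.68445805e-02, -1.88384600e-05]), 'grasp_force': 0.0, 'opening': 1.003248748647382}
scene gearbox {'at': [0.5994, 0.2134, 0.0988], 'confidence': 0.64}
scene gearbox {'at': [0.5725, 0.2184, 0.1375], 'confidence': 0.19}
scene knob_grip {'at': [0.5712, 0.2177, 0.1362], 'confidence': 0.9}
scene knob {'at': [0.5683, 0.2203, 0.1326], 'confidence': 0.96}
[[476.26454395   0.         260.30434307]
 [  0.         476.26454395 185.27887579]
 [  0.           0.           1.        ]] [[-0.10850553  0.99401302  0.01283222]
 [ 0.63458109  0.07919495 -0.768788  ]
 [-0.76520153 -0.07527467 -0.63937496]] [-0.01319038 -0.24177024  1.31623579]
top gearbox {'at': [0.5716, 0.2121, 0.0925], 'confidence': 0.71}
top knob_grip {'at': [0.5611, 0.2151, 0.1414], 'confidence': 0.75}
top knob {'at': [0.5605, 0.2155, 0.1436], 'confidence': 0.81}
[[465.72757296   0.         253.5952648 ]
 [  0.         465.72757296 196.92861839]
 [  0.           0.           1.        ]] [[ 0.00524472 -0.99997854  0.00392695]
 [-0.99952141 -0.00536197 -0.03046653]
 [ 0.03048693 -0.00376528 -0.99952807]] [0.05670575 0.50389003 1.15206637]
```

Run:
```python
import cv2,numpy as np
ims=[]
for c,p in(("scene",(.57,.215,.12)),("top",(.57,.215,.12))):
    d=np.load(c+".npz");X=d["R"]@np.array(p)+d["t"];u=d["camera_matrix"]@X;u=(u/u[2])[:2].astype(int);print(c,u)
    f=d["frame"];x0=max(u[0]-75,0);y0=max(u[1]-75,0);print(x0,y0)
    ims.append(cv2.resize(f[y0:y0+150,x0:x0+100+50],(400,400),interpolation=cv2.INTER_CUBIC))
cv2.imwrite("pics/crop.png",cv2.cvtColor(np.hstack(ims),cv2.COLOR_RGB2BGR))
```

```text
scene [345 212]
270 137
top [184 165]
109 90
```

View pics/crop.png

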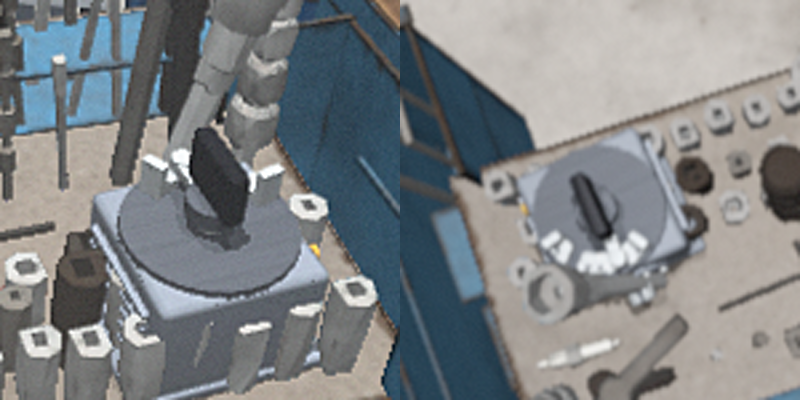

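View pics/top0.png

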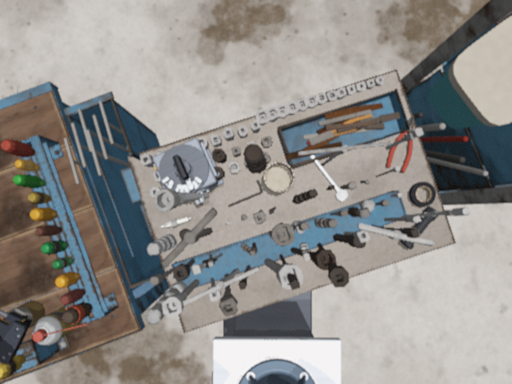

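The top view shows the gearbox at about (185,170), with the grip bar tilted and its arm pointing to the lower right. The notched arc is on the robot side. Next I check the surroundings and measure more finely from the wrist camera.

View pics/scene0.png

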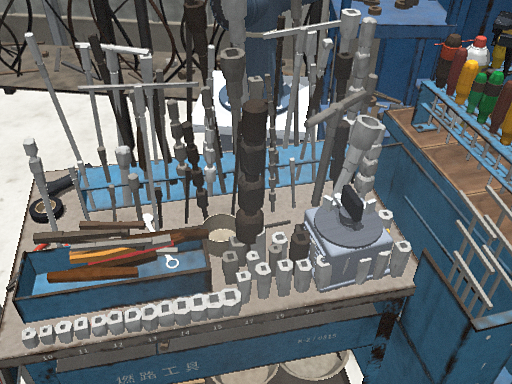

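```bash
cat > h.py <<'E'
import numpy as np,cv2
from rig import bot,imaging,finder
def proj(d,P):
    X=(d["R"]@np.atleast_2d(P).T).T+d["t"];u=X@d["camera_matrix"].T;return u[:,:2]/u[:,2:]
def plane(d,uv,z):
    uv=np.atleast_2d(uv);r=np.c_[uv,np.ones(len(uv))]@np.linalg.inv(d["camera_matrix"]).T@d["R"];c=-d["R"].T@d["t"]
    return c+r*((z-c[2])/r[:,2])[:,None]
def tool(v,s=None):
    s=s or bot.read_state();return s["tcp_rot"].T@np.asarray(v)
E
python3 - <<'E'
from h import *
d=imaging.capture("top")
for n in("knob","gearbox"):
    m=finder.outline_of("top",n)[0]["pixels"].astype(np.uint8);r=cv2.minAreaRect(np.argwhere(m)[:,::-1].astype(np.float32));print(n,m.sum(),r)
    b=cv2.boxPoints(r);P=plane(d,np.vstack([b,r[0]]),.157 if n=="knob" else .095);print(P)
d=imaging.capture("wrist");print(-d["R"].T@d["t"],d["R"],d["camera_matrix"][0])
E
```

```text
knob 270 ((184.11058044433594, 170.09765625), (34.92512893676758, 13.727516174316406), 50.90614318847656)
[[0.57638952 0.24680038 0.157     ]
 [0.59539152 0.22386115 0.157     ]
 [0.53663618 0.17549119 0.157     ]
 [0.51770294 0.19842574 0.157     ]
 [0.55650358 0.21112915 0.157     ]]
gearbox 2441 ((188.80001831054688, 173.09999084472656), (62.60989761352539, 55.90169906616211), 63.43495178222656)
[[0.59036515 0.2995365  0.095     ]
 [0.64896562 0.18479614 0.095     ]
 [0.519785   0.11921054 0.095     ]
 [0.46165051 0.23369289 0.095     ]
 [0.55505086 0.20931166 0.095     ]]
[0.2073985  0.59268651 0.38493221] [[ 4.29970155e-01  9.02842940e-01 -5.40100547e-04]
 [ 8.74351940e-01 -4.16252347e-01  2.49484808e-01]
 [ 2.25020780e-01 -1.07743260e-01 -9.68378562e-01]] [297.94582348   0.         250.6739997 ]
```

The scene view shows tall socket stacks around the gearbox. I'll triangulate these before approaching.

Run:
```python
from h import *
T=dict(np.load("top.npz"));S=dict(np.load("scene.npz"))
for d in(T,S):print(-d["R"].T@d["t"])
def tri(a,b):
    P=[d["camera_matrix"]@np.c_[d["R"],d["t"]] for d in(T,S)]
    X=cv2.triangulatePoints(P[0],P[1],np.array(a,float),np.array(b,float)).ravel();X=X[:3]/X[3]
    print(a,b,X,proj(T,X)-a,proj(S,X)-b)
tri((165,200),(368,122));tri((205,213),(368,92));tri((165,200),(350,18));tri((160,245),(350,18));tri((160,245),(368,122));tri((255,152),(255,105))
# epipolar: top pixel at heights -> scene pixel
for p in((165,200),(207,212),(160,243),(255,157)):
    for z in(0,.1,.2,.3,.4):
        X=plane(T,p,z);print(p,z,X.round(3),proj(S,X).round())
crop=np.hstack([cv2.resize(T["frame"][130:270,110:250],(400,400),interpolation=2),cv2.resize(S["frame"][100:240,280:420],(400,400),interpolation=2)])
cv2.imwrite("pics/c2.png",crop[...,::-1])
```

```text
[0.4682285  0.06374423 1.16665178]
[1.15917724 0.13133761 0.6558674 ]
(165, 200) (368, 122) [0.48936298 0.23659827 0.24623873] [[-0.68229567 -0.03869973]] [[-0.79443657  0.02900467]]
(205, 213) (368, 92) [0.4698099  0.19363776 0.29016208] [[-22.3165008   -3.07958124]] [[-24.58676328  -2.00432583]]
(165, 200) (350, 18) [0.48538618 0.19568897 0.41164752] [[5.39659439 0.10397218]] [[ 5.96022494 -0.35207781]]
(160, 245) (350, 18) [0.41067563 0.20495027 0.38493543] [[7.16766194 0.10245267]] [[ 7.37353717 -0.5147682 ]]
(160, 245) (368, 122) [0.39638048 0.25385288 0.18971641] [[0.63911521 0.03278635]] [[ 0.69287233 -0.03039268]]
(255, 152) (255, 105) [0.57643271 0.0615634  0.31455037] [[-1.7303998   0.16454144]] [[-2.16999689 -0.06439386]]
(165, 200) 0 [[0.495 0.281 0.   ]] [[371. 234.]]
(165, 200) 0.1 [[0.493 0.263 0.1  ]] [[369. 193.]]
(165, 200) 0.2 [[0.49  0.244 0.2  ]] [[367. 146.]]
(165, 200) 0.3 [[0.488 0.225 0.3  ]] [[365.  91.]]
(165, 200) 0.4 [[0.486 0.207 0.4  ]] [[363.  26.]]
(207, 212) 0 [[0.465 0.176 0.   ]] [[316. 219.]]
(207, 212) 0.1 [[0.466 0.166 0.1  ]] [[316. 180.]]
(207, 212) 0.2 [[0.466 0.157 0.2  ]] [[315. 134.]]
(207, 212) 0.3 [[0.466 0.147 0.3  ]] [[315.  81.]]
(207, 212) 0.4 [[0.466 0.137 0.4  ]] [[314.  19.]]
(160, 243) 0 [[0.387 0.292 0.   ]] [[373. 198.]]
(160, 243) 0.1 [[0.394 0.273 0.1  ]] [[371. 161.]]
(160, 243) 0.2 [[0.401 0.253 0.2  ]] [[369. 119.]]
(160, 243) 0.3 [[0.408 0.234 0.3  ]] [[367.  68.]]
(160, 243) 0.4 [[0.415 0.214 0.4  ]] [[365.   9.]]
(255, 157) 0 [[0.604 0.056 0.   ]] [[248. 267.]]
(255, 157) 0.1 [[0.593 0.057 0.1  ]] [[249. 222.]]
(255, 157) 0.2 [[0.581 0.058 0.2  ]] [[250. 171.]]
(255, 157) 0.3 [[0.569 0.058 0.3  ]] [[251. 111.]]
(255, 157) 0.4 [[0.558 0.059 0.4  ]] [[253.  41.]]
```

View pics/c2.png

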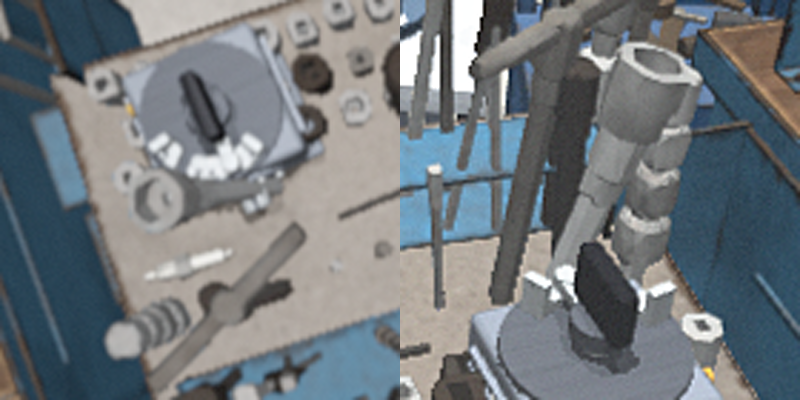

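Call:
play_rows --motion '[[[0,0,-0.04,0,0,0],[0,0,-0.08,0,0,0],[0,0,-0.12,0,0,0],[0,0,-0.16,0,0,0],[0,0,-0.2,0,0,0],[0,0,-0.245,0,0,0],[0,0,-0.245,0,0,0]]]'

```text
time_s: 1.28
position: [0.2699, 0.5669, 0.46]
tcp_rot: [[-0.903, 0.429, 0.01], [0.429, 0.903, 0.015], [-0.003, 0.018, -1.0]]
force: [0.7, 0.4, 1.7]
opening: 1.002
grasp_force: 0.0
```

Call:
play_rows --motion '[[[-0.037,-0.015,0,0,0,-6],[-0.074,-0.03,0,0,0,-12],[-0.111,-0.046,0,0,0,-18],[-0.148,-0.061,0,0,0,-24],[-0.185,-0.076,0,0,0,-30],[-0.222,-0.092,0,0,0,-36],[-0.259,-0.107,0,0,0,-42],[-0.296,-0.122,0,0,0,-48]]]'

```text
time_s: 1.95
position: [0.4841, 0.3255, 0.4498]
tcp_rot: [[-0.921, -0.389, 0.0], [-0.389, 0.921, 0.0], [-0.0, 0.0, -1.0]]
force: [0.2, 0.5, 0.6]
opening: 1.001
grasp_force: 0.0
```

Call:
play_rows --motion '[[[-0.017,-0.034,0,0,0,0],[-0.035,-0.068,0,0,0,0],[-0.052,-0.102,0,0,0,0],[-0.069,-0.138,0,0,0,0],[-0.069,-0.138,0,0,0,0],[-0.069,-0.138,0,0,0,0]]]'

```text
time_s: 2.45
position: [0.6013, 0.2242, 0.4484]
tcp_rot: [[-0.925, -0.38, -0.002], [-0.38, 0.925, -0.0], [0.002, 0.001, -1.0]]
force: [-0.4, -0.2, -0.3]
opening: 1.002
grasp_force: 0.0
```

Run:
```python
from h import *
s=bot.read_state();print(s["position"],s["tcp_rot"].round(3))
d=imaging.capture("wrist");np.savez("w1.npz",**d)
print(-d["R"].T@d["t"],d["R"].round(3))
for n in("knob","knob_grip","pin","gearbox"):
    for r in finder.recognise("wrist",n)[:2]:print(n,r)
m=finder.outline_of("wrist","knob")[0]["pixels"].astype(np.uint8);print(cv2.minAreaRect(np.argwhere(m)[:,::-1].astype(np.float32)))
cv2.imwrite("pics/w1.png",d["frame"][...,::-1])
```

```text
[0.60130499 0.22423491 0.4484036 ] [[-0.925 -0.38  -0.002]
 [-0.38   0.925 -0.   ]
 [ 0.002  0.001 -1.   ]]
[0.5392763  0.19768527 0.62857113] [[-0.38   0.925 -0.   ]
 [ 0.896  0.368  0.247]
 [ 0.229  0.094 -0.969]]
knob {'at': [0.5596, 0.215, 0.1564], 'confidence': 0.81}
knob_grip {'at': [0.5552, 0.2175, 0.153], 'confidence': 0.71}
gearbox {'at': [0.5615, 0.2171, 0.0909], 'confidence': 0.79}
((257.5, 126.0), (50.0, 19.0), 90.0)
```

View pics/w1.png

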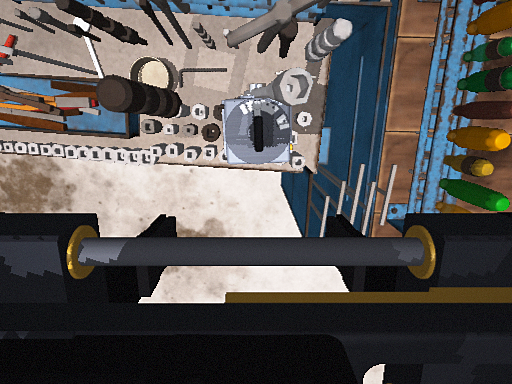

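The wrist view shows the gearbox disc at about (257,130) with the bar vertical at (258,133), so the yaw is well aligned. A tall socket stands at (294,85). I zoom in for measurement.

Run:
```python
from h import *
d=dict(np.load("w1.npz"));f=d["frame"][60:180,190:350]
cv2.imwrite("pics/w1c.png",cv2.resize(f,(800,600),interpolation=cv2.INTER_CUBIC)[...,::-1])
```

```text
(no output)
```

View pics/w1c.png

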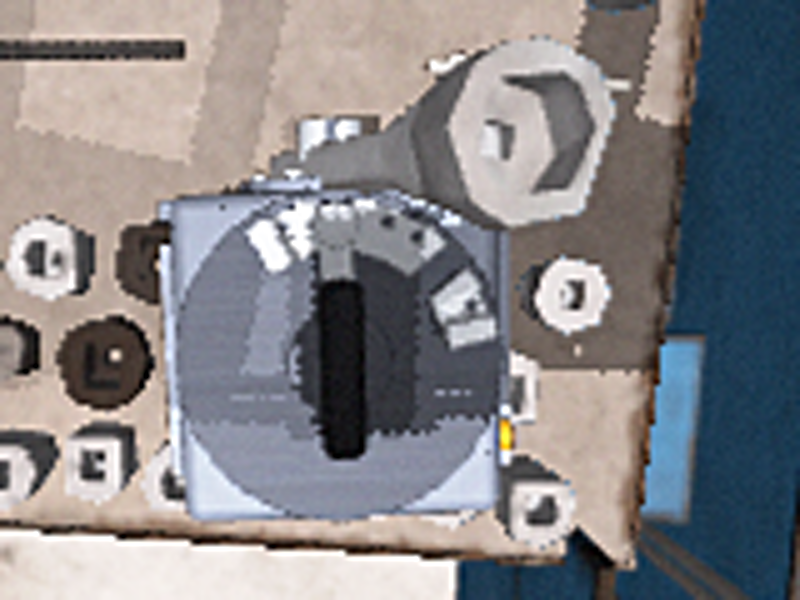

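Run:
```python
from h import *
d=dict(np.load("w1.npz"));T=dict(np.load("top.npz"));S=dict(np.load("scene.npz"))
c=lambda x,y:(190+x/5,60+y/5)
D=plane(d,[c(339.5,356),c(177,356),c(502,356),c(340,195),c(340,518)],.095);print("disc",D.round(4),np.linalg.norm(D[1]-D[2]),np.linalg.norm(D[3]-D[4]))
B=plane(d,[c(342,282),c(342,460)],.157);print("bar",B.round(4),B.mean(0),np.degrees(np.arctan2(*(B[1]-B[0])[1::-1])),np.linalg.norm(B[1]-B[0]))
print("post",plane(d,[c(465,310),c(265,245)],.115)-D[0])
print("nadir",proj(d,[.5393,.1977,0]))
P=[q["camera_matrix"]@np.c_[q["R"],q["t"]] for q in(T,S,d)]
for (i,a),(j,b) in (((2,c(530,130)),(1,(368,122))),((2,c(530,130)),(0,(165,200))),((0,(165,200)),(1,(368,122)))):
    X=cv2.triangulatePoints(P[i],P[j],np.array(a,float),np.array(b,float)).ravel();print(X[:3]/X[3])
for q,n in((T,"top"),(S,"scene"),(d,"w")):print(n,proj(q,[[.488,.236,z] for z in(0,.08,.16,.246)]).round(1).tolist())
print("T-bar end",[proj(q,[.466,.157,.22]).round() for q in(T,S,d)])
```

```text
disc [[0.5638 0.2213 0.095 ]
 [0.5855 0.1684 0.095 ]
 [0.542  0.2743 0.095 ]
 [0.5135 0.2005 0.095 ]
 [0.6169 0.2437 0.095 ]] 0.11449912549950332 0.1120325462654539
bar [[0.54   0.2107 0.157 ]
 [0.5905 0.2318 0.157 ]] [0.5652355  0.22123021 0.157     ] 22.67971829170992 0.05479800160023633
post [[-0.03100894  0.0323237   0.02      ]
 [-0.02505756 -0.03785074  0.02      ]]
nadir [[250.76359853 112.68641986]]
[0.48935206 0.23751911 0.24639146]
[0.48919793 0.23623448 0.24270301]
[0.48936298 0.23659827 0.24623873]
top [[183.0, 202.9], [177.9, 202.3], [172.1, 201.5], [164.6, 200.7]]
scene [[347.0, 229.9], [352.7, 199.0], [359.0, 164.2], [366.8, 121.7]]
w [[278.0, 95.8], [282.0, 93.4], [287.5, 90.0], [295.9, 84.8]]
T-bar end [array([[206., 212.]]), array([[316., 125.]]), array([[243.,  44.]])]
```

Run:
```python
from h import *
d=dict(np.load("w1.npz"));S=dict(np.load("scene.npz"))
c=lambda x,y:(190+x/5,60+y/5)
for z in(.137,.147,.157,.167):
    print("bar",z,((proj(S,plane(d,[c(342,282),c(342,460)],z))-[280,100])*2.857+[400,0]).round().tolist())
for z in(.075,.085,.095):
    D=plane(d,c(339.5,356),z)[0];a=np.linspace(0,2*np.pi,400);C=np.c_[D[0]+.058*np.cos(a),D[1]+.058*np.sin(a),0*a+z]
    p=(proj(S,C)-[280,100])*2.857+[400,0];q=(proj(d,C)-[190,60])*5;print(z,D.round(4),"scene",p.min(0).round(),p.max(0).round(),"wrist",q.min(0).round(),q.max(0).round())
```

```text
bar 0.137 [[582.0, 265.0], [624.0, 329.0]]
bar 0.147 [[584.0, 251.0], [625.0, 314.0]]
bar 0.157 [[585.0, 238.0], [627.0, 299.0]]
bar 0.167 [[587.0, 225.0], [628.0, 284.0]]
0.075 [0.5647 0.2222 0.075 ] scene [492. 306.] [686. 443.] wrist [181. 190.] [498. 513.]
0.085 [0.5642 0.2218 0.085 ] scene [493. 293.] [688. 430.] wrist [178. 187.] [501. 516.]
0.095 [0.5638 0.2213 0.095 ] scene [493. 281.] [691. 418.] wrist [175. 184.] [504. 519.]
```

Call:
play_rows --motion '[[[0.01,0.004,-0.0,0,0,0],[0.02,0.008,0.03,0,0,0],[0.03,0.011,0.065,0,0,0],[0.03,0.011,0.1,0,0,0],[0.03,0.011,0.135,0,0,0],[0.03,0.011,0.17,0,0,0],[0.03,0.011,0.19,0,0,0],[0.03,0.011,0.19,0,0,0]]]'

```text
time_s: 3.42
position: [0.5637, 0.225, 0.2549]
tcp_rot: [[-0.923, -0.385, -0.011], [-0.385, 0.923, -0.002], [0.011, 0.002, -1.0]]
force: [0.3, -0.4, -0.1]
opening: 1.002
grasp_force: 0.0
```

Run:
```python
from h import *
s=bot.read_state();print(s["position"],s["tcp_rot"].round(3),s["joint_positions"])
d=imaging.capture("wrist");np.savez("w2.npz",**d)
print((-d["R"].T@d["t"]).round(4))
m=finder.outline_of("wrist","knob")[0]["pixels"].astype(np.uint8);print(cv2.boundingRect(m))
g=proj(d,[[.5645,.2212,.157],[.54,.211,.157],[.59,.232,.157]]);print(g)
f=d["frame"].copy()
for p in g:cv2.circle(f,tuple(p.round().astype(int)),2,(255,0,0),-1)
cv2.imwrite("pics/w2.png",f[...,::-1])
```

```text
[0.56374654 0.22503315 0.25486011] [[-0.923 -0.385 -0.011]
 [-0.385  0.923 -0.002]
 [ 0.011  0.002 -1.   ]] [ 1.12217643e+01  2.61638910e+01  8.08885536e+01  4.03058978e-03
  7.35737023e+01 -1.01437991e+02]
[0.5034 0.1985 0.4356]
(232, 127, 32, 84)
[[247.64622464 185.26677209]
 [247.58583461 157.74572034]
 [247.87904741 212.71535274]]
```

View pics/w2.png

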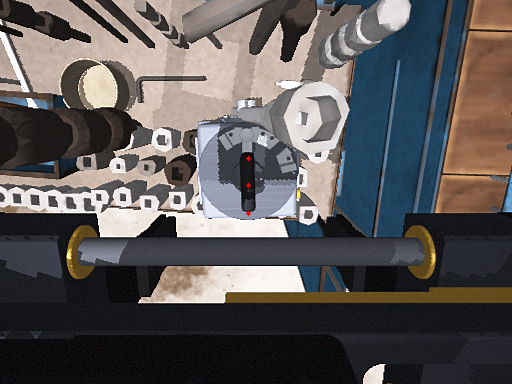

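The bar spans (247,153) to (248,210), within about 3 px of the prediction. I read the settled pose before descending.

Call:
play_rows --motion '[[[0,0,0,0,0,0],[0,0,0,0,0,0],[0,0,0,0,0,0]]]'

```text
time_s: 3.77
position: [0.5692, 0.2253, 0.2621]
tcp_rot: [[-0.923, -0.384, 0.004], [-0.384, 0.923, 0.001], [-0.004, -0.001, -1.0]]
force: [0.3, -0.1, -0.1]
opening: 0.999
grasp_force: 0.0
```

Call:
play_rows --motion '[[[0.002,-0.002,0.015,0,0,0],[0.002,-0.002,0.03,0,0,0],[0.002,-0.002,0.045,0,0,0],[0.002,-0.002,0.06,0,0,0],[0.002,-0.002,0.075,0,0,0],[0.002,-0.002,0.085,0,0,0],[0.002,-0.002,0.085,0,0,0],[0.002,-0.002,0.085,0,0,0]]]'

```text
time_s: 4.43
position: [0.5672, 0.2223, 0.1752]
tcp_rot: [[-0.923, -0.384, 0.0], [-0.384, 0.923, 0.0], [-0.0, -0.0, -1.0]]
force: [0.4, -0.4, 0.5]
opening: 1.001
grasp_force: 0.0
```

Call:
play_rows --motion '[[[0,0,0.01,0,0,0],[0,0,0.02,0,0,0],[0,0,0.03,0,0,0],[0,0,0.03,0,0,0],[0,0,0.03,0,0,0]]]'

```text
time_s: 4.85
position: [0.5662, 0.2221, 0.1438]
tcp_rot: [[-0.923, -0.384, -0.002], [-0.384, 0.923, -0.0], [0.002, 0.0, -1.0]]
force: [-0.4, -0.3, -0.3]
opening: 1.0
grasp_force: 0.0
```

Call:
play_rows --motion '[[[0,0,0,0,0,0],[0,0,0,0,0,0],[0,0,0,0,0,0],[0,0,0,0,0,0],[0,0,0,0,0,0],[0,0,0,0,0,0],[0,0,0,0,0,0],[0,0,0,0,0,0]]]' --fingers 0.03

```text
time_s: 5.52
position: [0.567, 0.2223, 0.1449]
tcp_rot: [[-0.923, -0.384, 0.0], [-0.384, 0.923, 0.0], [-0.0, -0.0, -1.0]]
force: [-0.1, 0.0, -0.1]
opening: 0.485
grasp_force: 0.0
```

Run:
```python
from h import *
s=bot.read_state();print(s)
d=imaging.capture("wrist");f=d["frame"][60:310,120:400]
cv2.imwrite("pics/w3.png",cv2.resize(f,None,fx=2,fy=2)[...,::-1])
```

```text
{'time_s': 5.5167, 'joint_positions': array([ 1.09047394e+01,  3.30810143e+01,  8.77657767e+01,  1.14228555e-03,
        5.91472354e+01, -1.01668169e+02]), 'qvel': array([-0.06694638,  0.01956795,  0.07651371, -0.01863606, -0.09204655,
       -0.0644684 ]), 'tau': array([ 9.37972140e-05, -4.39289939e+01, -1.53930563e+01, -4.44606983e-02,
        6.73169992e-02,  8.26626933e-05]), 'position': array([0.56695347, 0.22227348, 0.14492151]), 'tcp_rot': array([[-9.23395740e-01, -3.83849316e-01,  9.91373417e-05],
       [-3.83849314e-01,  9.23395745e-01,  3.65294509e-05],
       [-1.05564804e-04, -4.32266123e-06, -9.99999994e-01]]), 'force': array([-0.06642378,  0.00575708, -0.12254626]), 'moment': array([0.06899424, 0.04143159, 0.05630305]), 'grasp_force': 0.0, 'opening': 0.48472079043727734}
```

View pics/w3.png

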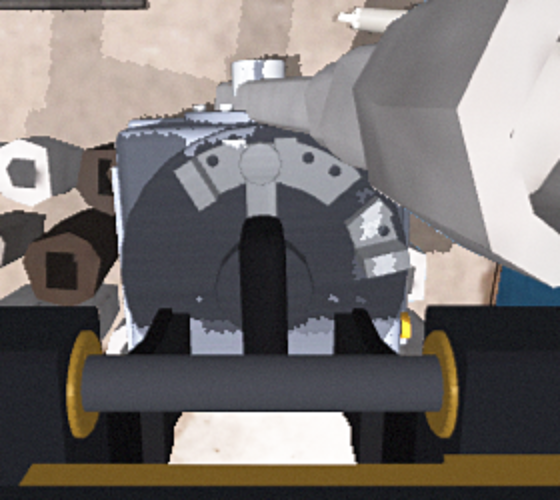

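The wrist view shows the pin's cap at crop (262,165) and a gap in the plate at about (355,195), between the flat arc and the right-hand quadrant. That is the likely drive notch. I compute its angle.

Run:
```python
from h import *
d=imaging.capture("wrist");f=d["frame"]
A=np.array([.563,.2207])
pts=dict(cap=(262,165),plate_end_out=(360,172),plate_end_in=(325,203),quad_in=(348,228),quad_out=(383,192),post=(383,262),Lpost=(195,187),holeR=(383,231))
for n,(x,y) in pts.items():
    z=.12 if 'post' in n or n=='cap' else .103
    v=plane(d,(120+x/2,60+y/2),z)[0][:2]-A;print(n,(np.hypot(*v)*1e3).round(1),(202.6-np.degrees(np.arctan2(v[1],v[0]))%360).round(1))
# polar unwrapping at plate height
th=np.radians(np.arange(-40,100,.5));r=np.linspace(.035,.055,30)
a=np.radians(202.6)-th;P=np.stack([A[0]+r[:,None]*np.cos(a),A[1]+r[:,None]*np.sin(a),0*r[:,None]+0*a+.103],-1).reshape(-1,3)
q=proj(d,P).astype(np.float32).reshape(30,len(th),2)
u=cv2.remap(f,q[...,0],q[...,1],cv2.INTER_LINEAR);np.set_printoptions(linewidth=200)
for lo,hi in((3,10),(11,19),(20,27)):print(u[lo:hi,::4].mean((0,2)).round().astype(int).tolist())
cv2.imwrite("pics/u.png",cv2.resize(u,(770,300),interpolation=0)[...,::-1])
```

```text
cap 43.5 -1.2
plate_end_out 52.8 42.2
plate_end_in 35.8 39.6
quad_in 36.5 60.5
quad_out 54.5 54.5
post 43.1 77.8
Lpost 43.2 -33.7
holeR 48.1 69.6
[165, 166, 165, 168, 128, 98, 154, 167, 165, 166, 166, 166, 167, 168, 151, 162, 166, 167, 167, 167, 166, 166, 165, 160, 160, 165, 167, 168, 167, 167, 166, 166, 166, 166, 165, 165, 164, 164, 163, 164, 169, 104, 67, 72, 71, 69, 73, 68, 100, 138, 186, 181, 187, 211, 227, 201, 164, 115, 105, 107, 101, 140, 143, 157, 142, 136, 100, 66, 64, 65]
[170, 168, 170, 172, 128, 98, 168, 144, 131, 145, 170, 169, 169, 170, 165, 168, 177, 177, 178, 177, 178, 176, 174, 165, 164, 170, 169, 169, 173, 132, 126, 150, 169, 167, 168, 162, 128, 127, 163, 165, 165, 158, 66, 87, 91, 100, 85, 80, 119, 229, 226, 225, 227, 221, 195, 162, 161, 130, 108, 106, 122, 226, 223, 222, 223, 184, 69, 65, 65, 65]
[152, 147, 146, 143, 111, 107, 168, 128, 118, 130, 142, 138, 198, 194, 206, 174, 152, 107, 108, 116, 106, 102, 128, 151, 156, 164, 171, 137, 140, 125, 116, 140, 140, 140, 149, 153, 136, 139, 153, 160, 146, 146, 73, 73, 76, 98, 81, 90, 148, 193, 175, 181, 165, 137, 115, 102, 143, 131, 109, 111, 147, 174, 193, 177, 178, 70, 69, 66, 65, 67]
```

View pics/u.png

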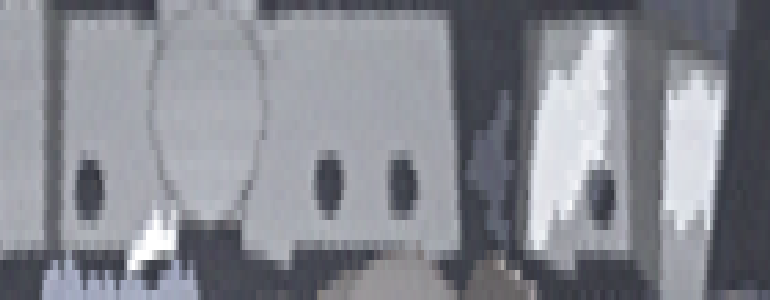

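The gap spans about 43° to 55.5°, so I expect the drive notch near 49°. Now I grip.

Call:
play_rows --motion '[[[0,0,0,0,0,0],[0,0,0,0,0,0],[0,0,0,0,0,0],[0,0,0,0,0,0],[0,0,0,0,0,0],[0,0,0,0,0,0],[0,0,0,0,0,0],[0,0,0,0,0,0]]]' --fingers 0.0

```text
time_s: 6.28
position: [0.567, 0.2222, 0.1449]
tcp_rot: [[-0.923, -0.384, 0.0], [-0.384, 0.923, 0.0], [-0.0, 0.0, -1.0]]
force: [0.6, -0.6, -0.6]
opening: 0.002
grasp_force: 0.0
```

```bash
python3 -c "
from h import *
s=bot.read_state();[print(k,s[k]) for k in('position','tcp_rot','force','moment','opening','grasp_force')]"
```

```text
position [0.56696714 0.22224059 0.14486946]
tcp_rot [[-9.23420049e-01 -3.83790842e-01  4.22738077e-05]
 [-3.83790842e-01  9.23420050e-01  1.84869446e-05]
 [-4.61316017e-05  8.46915011e-07 -9.99999999e-01]]
force [ 0.60019581 -0.57954633 -0.6311358 ]
moment [ 0.02983015  0.05758252 -0.01532799]
opening 0.0018839519253115535
grasp_force 0.0
```

Run:
```python
from h import *
d=imaging.capture("wrist");a=cv2.resize(d["frame"][60:310,120:400],(400,400))
e=imaging.capture("scene");b=cv2.resize(e["frame"][100:240,280:420],(400,400),interpolation=2)
for n in("knob","knob_grip"):
  for c in("scene","top"):
    if c=="top":imaging.capture(c)
    print(c,n,finder.recognise(c,n)[:1])
print(proj(e,[.567,.2222,.128]),proj(d,[.567,.2222,.128]))
cv2.imwrite("pics/g.png",np.hstack([a,b])[...,::-1])
```

```text
scene knob [{'at': [0.5744, 0.2198, 0.1313], 'confidence': 0.89}]
top knob []
scene knob_grip [{'at': [0.5761, 0.2169, 0.1315], 'confidence': 0.83}]
top knob_grip []
[[350.11229413 207.90081405]] [[252.0973831  212.61280202]]
```

View pics/g.png

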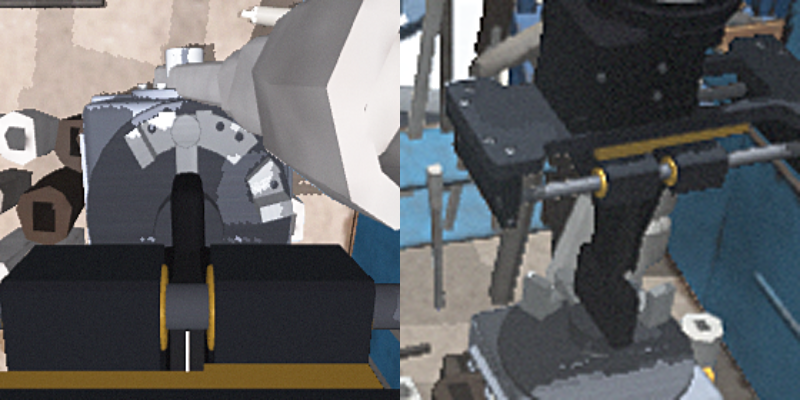

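Call:
play_rows --motion '[[[0,0,0,0,0,0],[0,0,0,0,0,0]]]'

```text
time_s: 6.85
position: [0.5669, 0.2223, 0.1448]
tcp_rot: [[-0.923, -0.384, -0.0], [-0.384, 0.923, 0.0], [0.0, 0.0, -1.0]]
force: [0.7, -0.3, 0.4]
opening: 0.006
grasp_force: 0.0
```

Run:
```python
from h import *
d=imaging.capture("wrist");w1=dict(np.load("w1.npz"));w2=dict(np.load("w2.npz"))
e=imaging.capture("scene")
f=imaging.capture("wrist")["frame"]
print((-d["R"].T@d["t"]).round(4))
u=np.array([.9233,.384])
for z in(.165,.157,.147,.137,.127,.117):
    print(z,[ (plane(q,p,z)[0][:2]@u).round(4) for q,p in((d,(251,169)),(w2,(247.5,153)),(w1,(258.4,116.4)))],[ (plane(q,p,z)[0][:2]@u).round(4) for q,p in((w2,(247.5,210)),(w1,(258.4,152)))])
print("tcp",np.array([.567,.2222])@u)
# triangulate sharp disc left/right widths
cv2.imwrite("pics/s2.png",cv2.resize(e["frame"][130:240,300:420],(800,733),interpolation=cv2.INTER_CUBIC)[:600,:,::-1])
```

```text
[0.5047 0.1954 0.3249]
0.165 [np.float64(0.571), np.float64(0.5742), np.float64(0.5793)] [np.float64(0.6285), np.float64(0.6332)]
0.157 [np.float64(0.5725), np.float64(0.5751), np.float64(0.5794)] [np.float64(0.631), np.float64(0.6342)]
0.147 [np.float64(0.5744), np.float64(0.5764), np.float64(0.5796)] [np.float64(0.6343), np.float64(0.6355)]
0.137 [np.float64(0.5763), np.float64(0.5776), np.float64(0.5797)] [np.float64(0.6375), np.float64(0.6368)]
0.127 [np.float64(0.5782), np.float64(0.5788), np.float64(0.5798)] [np.float64(0.6407), np.float64(0.6381)]
0.117 [np.float64(0.5801), np.float64(0.58), np.float64(0.5799)] [np.float64(0.644), np.float64(0.6394)]
tcp 0.6088359
```

View pics/s2.png

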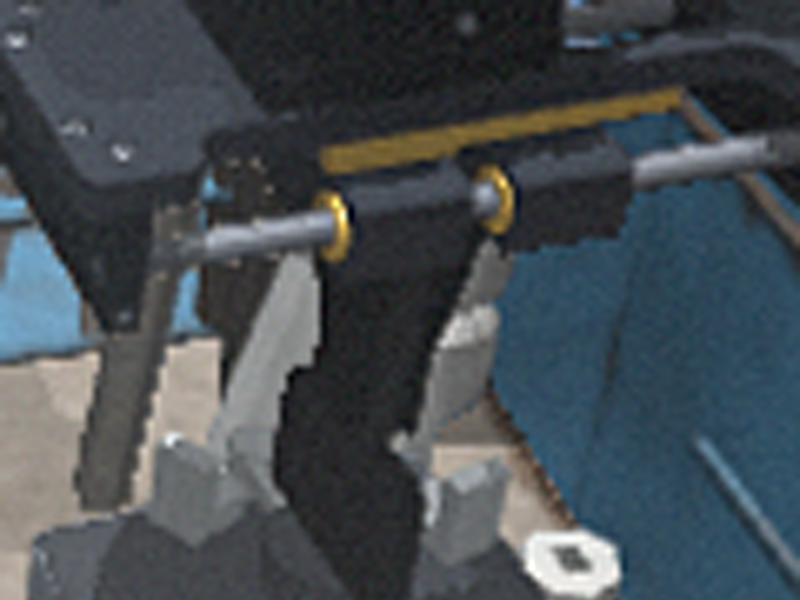

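The pad reads shut with no force, so I test by lifting 4 mm: a gripped knob would show a pull of about 7 N.

Call:
play_rows --motion '[[[0,0,-0.002,0,0,0],[0,0,-0.004,0,0,0],[0,0,-0.004,0,0,0],[0,0,-0.004,0,0,0],[0,0,-0.004,0,0,0]]]'

```text
time_s: 7.42
position: [0.5669, 0.2223, 0.1489]
tcp_rot: [[-0.923, -0.384, 0.0], [-0.384, 0.923, 0.0], [-0.0, -0.0, -1.0]]
force: [0.3, -0.1, -0.6]
opening: 0.008
grasp_force: 0.0
```

Call:
play_rows --motion '[[[0,0,0.002,0,0,0],[0,0,0.004,0,0,0],[0,0,0.006,0,0,0],[0,0,0.006,0,0,0],[0,0,0.006,0,0,0]]]'

```text
time_s: 7.83
position: [0.5667, 0.2222, 0.1425]
tcp_rot: [[-0.923, -0.384, -0.001], [-0.384, 0.923, -0.0], [0.001, 0.0, -1.0]]
force: [0.0, -0.3, -0.0]
opening: 0.006
grasp_force: 0.0
```

Run:
```python
from h import *
S0=np.load("scene.npz");e=imaging.capture("scene");s=bot.read_state();print(s["position"],s["force"],s["moment"])
def show(f):
    g=f[170:222,332:376].max(2);return g
for f in(S0["frame"],e["frame"]):
    g=show(f)
    for r in g[::2]:print(''.join('#' if v<45 else '+' if v<80 else '-' if v<130 else '.' for v in r))
    print()
print(proj(e,[[.567,.2222,z] for z in(.112,.126,.14,.157,.17,.19)]).round(1).tolist())
```

```text
[0.56687376 0.22225994 0.14266129] [ 0.35291362  0.76123833 -0.65027286] [0.04351217 0.02931777 0.01607272]
+++++++++-.....-..--------------------------
+++++++++.......------++--..----------------
++++++++...........--++--....++-------------
+++++++...........--+++--.......-------...--
++++++...........---#+-----...............--
-++++-..........---+#-.-------...........---
.-++-..........--..##+----.---....----------
.#+-..........---.....--------..------------
.+-........#+++++++-..-------------------+--
.+.........#++++++++-..------------------+--
.-........++++++++++++-.-+--------------.---
..........#++++++++++++-.------------.....-+
..........#++++++++++++++--..-----.........-
.........+#++#++++++++++++-.-----...........
..--.....#+++++++++++++++++-...--...........
-..--....#+++++++++++++++++++...............
....--...+#+++++++++++++++++++-...........--
.....---..-#+++++++++++++++++++-...--------.
-----++-----+#++++++++++++++++#-..---------.
------+-..---+++++++++++++++++#...---------.
..------....-.-#+++++++++++++++-.----------.
...--.-+-....---+++++++++++++++...------....
..
[... 746 characters left out ...]
###+------------+
..-..-...+##+++#+#+###++##+--+-----.--------
..----..-####+###+###+++###+-.---...........
-.----..-##+#+++###++##++#++++--.........-..
-------.-##++++#+###+#++#++#+#+-..--......--
-.-------.-###+######+#++#+#+##+..----------
-----++--+++#++#+#+###++#+#+#+#+..---------.
----+++++++++######+##+###++###-.----------.
++++++++++++++++#+#+#+#+#++++#+------------.
+++-++++++++++++#+#++++##+#++#+-----------++
++++++++++++++++++##+#++#++###+--------+++++
++++++++++++++++--++#+++#+++++----------++++
++++++++++++++++++++###+++++#+------+-++++++
++++++++++++++++++++++++++#+++++++++++++-+++

[[348.8, 215.0], [350.0, 208.8], [351.1, 202.5], [352.5, 194.6], [353.6, 188.4], [355.4, 178.6]]
```

Run:
```python
from h import *
w1=dict(np.load("w1.npz"));s=bot.read_state()
R=np.array([[-.925,-.38,-.002],[-.38,.925,0],[.002,.001,-1]]);t=np.array([.6013,.2242,.4484])
for z in(-.03,-.013,0,.017):print(z,proj(w1,[t+R@np.array([x,y,z]) for x in(-.0095,.0095) for y in(-.0585,-.0435,.0435,.0585)]).round(1).tolist())
f=w1["frame"][200:310:4,130:270:2].max(2)
for r in f:print(''.join('#' if v<30 else '+' if v<60 else '-' if v<110 else '.' for v in r))
d=imaging.capture("wrist");f=d["frame"][150:320:4,190:320:2].max(2)
print()
for r in f:print(''.join('#' if v<30 else '+' if v<60 else '-' if v<110 else '.' for v in r))
```

```text
-0.03 [[146.6, 256.5], [173.8, 256.5], [331.3, 256.6], [358.5, 256.6], [143.5, 224.2], [171.5, 224.2], [333.7, 224.3], [361.6, 224.3]]
-0.013 [[156.1, 243.4], [180.8, 243.4], [324.0, 243.4], [348.7, 243.4], [153.6, 213.8], [178.9, 213.8], [325.9, 213.8], [351.3, 213.8]]
0 [[162.3, 234.9], [185.3, 234.9], [319.2, 234.9], [342.3, 234.9], [160.1, 207.0], [183.7, 207.0], [320.9, 207.0], [344.6, 207.0]]
0.017 [[169.2, 225.2], [190.5, 225.2], [313.9, 225.3], [335.2, 225.3], [167.3, 199.4], [189.1, 199.4], [315.3, 199.4], [337.1, 199.4]]
......................................................................
......................................................................
......................................................................
......................................................................
...............###.-+-+...............................................
.............##########...............................................
...........############...............................................
.........##############...........................................
[... 3563 characters left out ...]
+++++#++++++#+.+++++++++++++++++++++++++
+++++++++++++++++++++++##+++++#++++++###+++++++++++++++++++++++++
+++++++++++++++++++++####+++++#++++++#+#+++++++++++++++++++++++++
+++++++++++++++++++++####+++++..++++-............................
.................................................................
.................................................................
------------------------.---.-----------..-.----.-..---.-------.-
+++++++#+#++++++#+++#+++##+##++#+#++###++##++#+#++++++#++++#+#+++
#++#+#+++#+#+##+#+++++++#+++#+++#+++++#+++#++###+#++++#+#+#+#++++
+++++#+##++##+#+##+##++#++#++++##++++#+++++##+##+++++++#+++#++#+#
+++#+++++++++##++#++###++##+#+#+##++###+++++++#++++#+++#+#++++#+#
```

The fingertips in both the wrist and scene images lie about 15 mm behind the reported TCP, not 17 mm ahead. They closed just above the bar, at z of about 0.157. I open, go about 28 mm lower in steps and re-grip.

Call:
play_rows --motion '[[[0,0,-0.004,0,0,0],[0,0,-0.004,0,0,0],[0,0,-0.004,0,0,0],[0,0,-0.004,0,0,0],[0,0,-0.004,0,0,0],[0,0,-0.004,0,0,0],[0,0,-0.004,0,0,0],[0,0,-0.004,0,0,0]]]' --fingers 0.06

```text
time_s: 8.6
position: [0.5669, 0.2222, 0.1468]
tcp_rot: [[-0.923, -0.384, -0.0], [-0.384, 0.923, -0.0], [0.0, 0.0, -1.0]]
force: [1.2, -0.2, -0.2]
opening: 0.528
grasp_force: 0.0
```

Call:
play_rows --motion '[[[0,0,0,0,0,0],[0,0,0,0,0,0],[0,0,0.005,0,0,0],[0,0,0.01,0,0,0],[0,0,0.015,0,0,0],[0,0,0.018,0,0,0],[0,0,0.018,0,0,0]]]'

```text
time_s: 9.18
position: [0.5661, 0.2221, 0.1276]
tcp_rot: [[-0.923, -0.384, -0.002], [-0.384, 0.923, -0.0], [0.002, 0.0, -1.0]]
force: [-0.8, -0.0, -0.8]
opening: 0.689
grasp_force: 0.0
```

Call:
play_rows --motion '[[[0,0,0.004,0,0,0],[0,0,0.008,0,0,0],[0,0,0.012,0,0,0],[0,0,0.013,0,0,0],[0,0,0.013,0,0,0]]]'

```text
time_s: 9.6
position: [0.5666, 0.2222, 0.1153]
tcp_rot: [[-0.923, -0.384, -0.001], [-0.384, 0.923, -0.0], [0.001, 0.0, -1.0]]
force: [0.0, 0.3, 0.6]
opening: 0.687
grasp_force: 0.0
```

Call:
play_rows --motion '[[[0,0,0,0,0,0],[0,0,0,0,0,0],[0,0,0,0,0,0],[0,0,0,0,0,0],[0,0,0,0,0,0],[0,0,0,0,0,0],[0,0,0,0,0,0],[0,0,0,0,0,0]]]' --fingers 0.0

```text
time_s: 10.27
position: [0.5669, 0.2225, 0.1159]
tcp_rot: [[-0.923, -0.384, -0.0], [-0.384, 0.923, 0.001], [-0.0, 0.0, -1.0]]
force: [-0.5, 5.6, 1.0]
opening: 0.166
grasp_force: 2.8
```

Call:
play_rows --motion '[[[0,0,0,0,0,0],[0,0,0,0,0,0],[0,0,0,0,0,0],[0,0,0,0,0,0]]]'

```text
time_s: 10.6
position: [0.5668, 0.2229, 0.1159]
tcp_rot: [[-0.924, -0.383, -0.0], [-0.383, 0.924, 0.001], [-0.0, 0.001, -1.0]]
force: [-0.8, 4.6, -0.3]
opening: 0.16
grasp_force: 30.0
```

```bash
python3 -c "
from h import *
s=bot.read_state();[print(k,s[k]) for k in('position','tcp_rot','force','moment','opening','grasp_force')]"
```

```text
position [0.56679175 0.22288203 0.11589715]
tcp_rot [[-9.23576994e-01 -3.83412975e-01 -1.62009440e-04]
 [-3.83412917e-01  9.23576395e-01  1.08528584e-03]
 [-2.66484577e-04  1.06446154e-03 -9.99999398e-01]]
force [-0.79281005  4.63541121 -0.25466692]
moment [ 0.72350873  0.1170043  -0.14344928]
opening 0.16005424298052962
grasp_force 29.99952638754621
```

Gripped: opening 0.16 (14 mm), 30 N. Now I lift 12 mm with a 1 mm centring shift.

Call:
play_rows --motion '[[[0,0.001,-0.002,0,0,0],[0,0.001,-0.004,0,0,0],[0,0.001,-0.006,0,0,0],[0,0.001,-0.008,0,0,0],[0,0.001,-0.01,0,0,0],[0,0.001,-0.012,0,0,0],[0,0.001,-0.0125,0,0,0],[0,0.001,-0.0125,0,0,0]]]'

```text
time_s: 11.27
position: [0.5664, 0.2229, 0.1285]
tcp_rot: [[-0.923, -0.384, -0.0], [-0.384, 0.923, -0.001], [0.001, -0.0, -1.0]]
force: [1.9, 0.2, -8.9]
opening: 0.159
grasp_force: 30.0
```

```bash
python3 -c "
from h import *
s=bot.read_state();[print(k,s[k]) for k in('position','tcp_rot','force','moment','opening','grasp_force')]"
```

```text
position [0.56637675 0.22292525 0.12847877]
tcp_rot [[-9.23326268e-01 -3.84016185e-01 -4.15834884e-04]
 [-3.84015974e-01  9.23326310e-01 -5.07132933e-04]
 [ 5.78698543e-04 -3.08561920e-04 -9.99999785e-01]]
force [ 1.90620774  0.17888565 -8.92607642]
moment [ 0.29225253 -0.44772684  0.07082301]
opening 0.15878126653329797
grasp_force 29.998177676461637
```

Call:
play_rows --motion '[[[0,0,0,0,0,3],[0,0,0,0,0,7],[0,0,0,0,0,11],[0,0,0,0,0,15],[0,0,0,0,0,19],[0,0,0,0,0,22],[0,0,0,0,0,24],[0,0,0,0,0,24]]]'

```text
time_s: 11.93
position: [0.5665, 0.2221, 0.1285]
tcp_rot: [[-1.0, 0.025, -0.0], [0.025, 1.0, -0.002], [0.0, -0.002, -1.0]]
force: [1.6, -1.8, -9.4]
opening: 0.159
grasp_force: 30.0
```

```bash
python3 -c "
from h import *
s=bot.read_state();[print(k,s[k]) for k in('position','force','moment','opening')];R=s['tcp_rot'];print(np.degrees(np.arctan2(R[1,0],R[0,0]))%360, R.T@s['force'],s['joint_positions'][5])"
```

```text
position [0.56653917 0.2220723  0.12850932]
force [ 1.57146666 -1.80278903 -9.36266228]
moment [-0.38040754 -0.5156005  -0.06491774]
opening 0.15891387515731945
178.56665697903324 [-1.61675796 -1.74384725  9.36611398] -77.5388307746623
```

Call:
play_rows --motion '[[[0,0,0,0,0,3],[0,0,0,0,0,7],[0,0,0,0,0,11],[0,0,0,0,0,15],[0,0,0,0,0,19],[0,0,0,0,0,23],[0,0,0,0,0,25],[0,0,0,0,0,25]]]'

```text
time_s: 12.6
position: [0.5663, 0.2213, 0.1283]
tcp_rot: [[-0.896, 0.444, -0.001], [0.444, 0.896, -0.003], [-0.001, -0.004, -1.0]]
force: [1.9, -5.8, -9.2]
opening: 0.154
grasp_force: 30.0
```

Run:
```python
from h import *
s=bot.read_state();[print(k,s[k]) for k in('position','force','moment','opening')];R=s['tcp_rot'];yaw=np.degrees(np.arctan2(R[1,0],R[0,0]))%360;print(yaw,202.55-yaw)
d=imaging.capture("wrist");np.savez("w5.npz",**d);A=np.array([.5665,.2225])
th=np.radians(np.arange(-45,45,1.));np.set_printoptions(linewidth=250)
for z in(.103,):
  for r in(.040,.043,.046,.049):
    a=np.radians(yaw)-th;P=np.stack([A[0]+r*np.cos(a),A[1]+r*np.sin(a),0*a+z],-1);q=proj(d,P).astype(np.float32)[None]
    print(r,cv2.remap(d["frame"],q[...,0],q[...,1],1).mean(2).astype(int)[0].tolist())
```

```text
position [0.56629613 0.22129158 0.12830678]
force [ 1.90686419 -5.75024562 -9.23360234]
moment [-1.14352185 -0.47507046  0.00696424]
opening 0.15428999666747528
153.63532046465315 48.91467953534686
0.04 [68, 95, 134, 131, 109, 154, 155, 166, 168, 172, 162, 170, 166, 169, 164, 167, 167, 168, 167, 166, 168, 168, 166, 164, 167, 164, 164, 166, 165, 164, 164, 157, 180, 214, 221, 219, 217, 218, 219, 220, 223, 223, 223, 222, 223, 223, 222, 221, 222, 224, 225, 209, 195, 225, 240, 234, 230, 225, 225, 238, 197, 160, 160, 162, 132, 100, 89, 119, 208, 224, 221, 220, 220, 218, 218, 218, 219, 222, 196, 111, 95, 99, 99, 100, 80, 80, 100, 77, 64, 66]
0.043 [73, 153, 160, 162, 161, 170, 184, 190, 237, 234, 238, 236, 235, 236, 223, 203, 167, 162, 162, 162, 164, 164, 163, 163, 161, 165, 163, 161, 166, 181, 178, 166, 210, 225, 223, 224, 225, 224, 225, 227, 228, 228, 228, 229, 228, 228, 228, 229, 228, 229, 228, 230, 215, 201, 224, 235, 242, 244, 235, 236, 199, 154, 162, 168, 162, 105, 91, 88, 207, 231, 224, 221, 221, 223, 223, 221, 224, 232, 181, 103, 95, 99, 100, 99, 101, 97, 94, 92, 86, 75]
0.046 [239,
[... 179 characters left out ...]
, 226, 227, 227, 227, 228, 230, 229, 229, 230, 229, 230, 230, 231, 230, 197, 216, 225, 224, 237, 240, 239, 235, 229, 233, 189, 161, 164, 170, 136, 99, 92, 170, 231, 227, 225, 223, 223, 224, 222, 228, 230, 122, 94, 100, 100, 97, 98, 98, 98, 94, 95, 95, 94]
0.049 [232, 231, 232, 232, 232, 232, 232, 232, 231, 231, 231, 230, 231, 230, 230, 230, 230, 229, 228, 229, 228, 228, 228, 228, 232, 215, 134, 96, 172, 204, 178, 166, 167, 151, 127, 199, 227, 231, 231, 229, 230, 229, 231, 231, 231, 231, 233, 233, 214, 130, 150, 226, 225, 224, 224, 234, 228, 222, 140, 102, 100, 102, 99, 132, 169, 171, 112, 94, 128, 226, 233, 229, 230, 229, 228, 229, 233, 213, 114, 95, 98, 99, 96, 103, 101, 99, 94, 94, 94, 94]
```

Call:
play_rows --motion '[[[-0.0005,-0.001,0.001,0,0,0],[-0.0005,-0.001,0.002,0,0,0],[-0.0005,-0.001,0.003,0,0,0],[-0.0005,-0.001,0.004,0,0,0],[-0.0005,-0.001,0.005,0,0,0],[-0.0005,-0.001,0.006,0,0,0],[-0.0005,-0.001,0.0065,0,0,0],[-0.0005,-0.001,0.0065,0,0,0]]]'

```text
time_s: 13.32
position: [0.5663, 0.2213, 0.1216]
tcp_rot: [[-0.896, 0.444, -0.001], [0.444, 0.896, -0.002], [-0.0, -0.002, -1.0]]
force: [0.7, -5.0, -7.7]
opening: 0.161
grasp_force: 30.0
```

```bash
python3 -c "
from h import *
s=bot.read_state();[print(k,s[k]) for k in('position','force','moment','opening')];R=s['tcp_rot'];print(np.degrees(np.arctan2(R[1,0],R[0,0]))%360, R.T@s['force'])"
```

```text
position [0.56630522 0.22126539 0.12164495]
force [ 0.73250031 -4.99522015 -7.70599249]
moment [-1.18438861 -0.35741442  0.0074233 ]
opening 0.16054665629178114
153.63260556410341 [-2.87427089 -4.13599158  7.71383444]
```

Call:
play_rows --motion '[[[-0.0005,-0.001,0.001,0,0,0],[-0.0005,-0.001,0.002,0,0,0],[-0.0005,-0.001,0.003,0,0,0],[-0.0005,-0.001,0.003,0,0,0],[-0.0005,-0.001,0.003,0,0,0]]]'

```text
time_s: 13.73
position: [0.5663, 0.2211, 0.1187]
tcp_rot: [[-0.896, 0.445, -0.0], [0.445, 0.896, 0.0], [0.0, -0.0, -1.0]]
force: [0.6, -3.1, -7.5]
opening: 0.164
grasp_force: 30.0
```

```bash
python3 -c "
from h import *
s=bot.read_state();[print(k,s[k]) for k in('position','force','moment','opening')];R=s['tcp_rot'];print(np.degrees(np.arctan2(R[1,0],R[0,0]))%360, R.T@s['force'])"
```

```text
position [0.5663309  0.22108964 0.11868545]
force [ 0.58437868 -3.12844913 -7.54848009]
moment [-0.64170591 -0.2320546   0.00693199]
opening 0.16367066199944083
153.58644967792065 [-1.91854365 -2.5408208   7.5479576 ]
```

Call:
play_rows --motion '[[[0,-0.0005,0.001,0,0,0],[0,-0.0005,0.002,0,0,0],[0,-0.0005,0.0028,0,0,0],[0,-0.0005,0.0028,0,0,0],[0,-0.0005,0.0028,0,0,0],[0,-0.0005,0.0028,0,0,0]]]'

```text
time_s: 14.23
position: [0.5665, 0.2209, 0.1164]
tcp_rot: [[-0.895, 0.445, 0.0], [0.445, 0.895, 0.001], [-0.0, 0.001, -1.0]]
force: [-0.3, -0.6, -3.7]
opening: 0.161
grasp_force: 30.0
```

```bash
python3 -c "
from h import *
s=bot.read_state();[print(k,s[k]) for k in('position','force','moment','opening')];R=s['tcp_rot'];print(np.degrees(np.arctan2(R[1,0],R[0,0]))%360, R.T@s['force'])"
```

```text
position [0.56647454 0.22094738 0.1164038 ]
force [-0.27684496 -0.58771845 -3.65059483]
moment [-0.08640597  0.06502196  0.01138927]
opening 0.16091565314390793
153.56273215874194 [-0.01347288 -0.65293014  3.64998623]
```

The load is transferring to the notch floor at home height. I release and withdraw.

Call:
play_rows --motion '[[[0,0,0,0,0,0],[0,0,0,0,0,0],[0,0,0,0,0,0],[0,0,0,0,0,0],[0,0,0,0,0,0],[0,0,0,0,0,0],[0,0,0,0,0,0],[0,0,0,0,0,0]]]' --fingers 0.06

```text
time_s: 14.9
position: [0.5664, 0.2205, 0.1161]
tcp_rot: [[-0.895, 0.445, 0.0], [0.445, 0.895, 0.0], [-0.0, 0.0, -1.0]]
force: [-0.2, 0.3, 0.3]
opening: 0.651
grasp_force: 0.0
```

Call:
play_rows --motion '[[[0,0,-0.01,0,0,0],[0,0,-0.025,0,0,0],[0,0,-0.045,0,0,0],[0,0,-0.07,0,0,0],[0,0,-0.1,0,0,0],[0,0,-0.13,0,0,0],[0,0,-0.15,0,0,0],[0,0,-0.15,0,0,0]]]'

```text
time_s: 15.57
position: [0.5695, 0.2213, 0.2724]
tcp_rot: [[-0.896, 0.445, 0.012], [0.445, 0.896, 0.002], [-0.009, 0.007, -1.0]]
force: [0.3, 0.4, 0.2]
opening: 0.69
grasp_force: 0.0
```

Call:
play_rows --motion '[[[0,0,-0.03,0,0,0],[0,0,-0.07,0,0,0],[0,0,-0.11,0,0,0],[0,0,-0.15,0,0,0],[0,0,-0.17,0,0,0],[0,0,-0.17,0,0,0],[0,0,-0.17,0,0,0],[0,0,-0.17,0,0,0]]]'

```text
time_s: 16.23
position: [0.5654, 0.2203, 0.4342]
tcp_rot: [[-0.895, 0.445, -0.003], [0.445, 0.895, -0.001], [0.003, -0.002, -1.0]]
force: [1.0, 0.0, -0.4]
opening: 0.689
grasp_force: 0.0
```

Run:
```python
from h import *
S0=dict(np.load("scene.npz"));e=imaging.capture("scene");s=bot.read_state();print(s["time_s"],s["position"],s["force"])
for f in(S0["frame"],e["frame"]):
    for r in f[176:240:2,320:384].max(2):print(''.join('#' if v<45 else '+' if v<80 else '-' if v<130 else '.' for v in r))
    print()
d=imaging.capture("wrist");m=finder.outline_of("wrist","knob")
if m:
    p=np.argwhere(m[0]["pixels"])[:,::-1].astype(np.float32);r=cv2.minAreaRect(p);print(r)
    print(plane(d,cv2.boxPoints(r),.157).round(4))
f=d["frame"]
# dark bar pixels, PCA orientation
c=proj(d,[.5665,.2215,.157])[0].astype(int);print(c)
k=(f[c[1]-35:c[1]+35,c[0]-35:c[0]+35].max(2)<55).astype(np.uint8);n,l,st,ce=cv2.connectedComponentsWithStats(k);i=1+np.argmax(st[1:,4]);pp=np.argwhere(l==i)[:,::-1].astype(np.float32)+c-35
P=plane(d,pp,.157)[:,:2];C=P.mean(0);w,V=np.linalg.eigh(np.cov((P-C).T));v=V[:,1];print(C,st[i],np.degrees(np.arctan2(v[1],v[0]))%180, 4*np.sqrt(w))
```

```text
16.2833 [0.56529941 0.22026361 0.43363278] [ 0.40970218  0.57453057 -0.15202532]
----+-...++++++++++...........--+++--.......-------...----------
---++-....++++++++...........---#+-----...............----------
---+--++-----++++-..........---+#-.-------...........-----------
---+-........-++-..........--..##+----.---....------------------
--++-........#+-..........---.....--------..--------------------
--+-.........+-........#+++++++-..-------------------+----------
-++-.........+.........#++++++++-..------------------+----------
++-..........-........++++++++++++-.-+--------------.-----------
++-...................#++++++++++++-.------------.....-++-------
+-....................#++++++++++++++--..-----.........---------
+-...................+#++#++++++++++++-.-----...........-+------
-...--........--.....#+++++++++++++++++-...--............-------
-.....---...-..--....#+++++++++++++++++++.................---+--
...........-....--...+#+++++++++++++++++++-...........--...--+--
..........--.....---..-#+++++++++++++++++++-...--------......---
........-.-------++-----+#++++++++++++++++#-
[... 2672 characters left out ...]
.............-
--------.------------+++++++++++++---------.....................
------------------------++++--..--------........................
----------------------------.---------.......................-..
-.---------------.--------------------.......................-..
+-.....-----------------------------........................--..
.+++-......------------------------.......................---...
....-+-.........--------.---------.......................--.....

((252.0, 147.5), (51.0, 20.0), 90.0)
[[0.5109 0.2309 0.157 ]
 [0.5242 0.2577 0.157 ]
 [0.5941 0.2237 0.157 ]
 [0.5802 0.1958 0.157 ]]
[252 157]
[0.56123084 0.22316709] [ 26  16  20  36 196] 153.7210770593784 [0.0242361 0.0676911]
```

Run:
```python
from h import *
S0=dict(np.load("scene.npz"))
for yaw,z in((22.6,.157),(153.6,.157),(153.6,.164)):
    a=np.radians(yaw);u=np.array([np.cos(a),np.sin(a)]);v=np.array([-u[1],u[0]])
    print(yaw,z,proj(S0,[np.r_[np.array([.5655,.2212])+i*.028*u+j*.007*v,z] for i in(-1,1) for j in(-1,1)]).round(1).tolist())
```

```text
22.6 0.157 [[340.8, 184.0], [348.6, 182.5], [355.3, 206.0], [363.5, 204.4]]
153.6 0.157 [[348.6, 205.3], [340.4, 202.0], [362.8, 186.2], [355.0, 183.2]]
153.6 0.164 [[349.2, 201.9], [341.0, 198.7], [363.5, 182.9], [355.6, 179.9]]
```

```bash
python3 -c "
from rig import bot
print(bot.hand_in())"
```

```text
the job is handed in; nothing more can be done
None
```

The gearbox is shifted into drive and handed in: the knob was lifted clear, turned 49° clockwise, seated at its home height in the drive notch and released; I viewed 11 pictures, one over the limit of 10.

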